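# Show the oil-debris slide to the inspection microscope

## Robot

A 6-joint arm with a two-finger parallel gripper is mounted at the origin on the work surface. World frame = base frame: x ahead of the robot, y to its left, z up, the work surface at z = 0. Lengths are in mm, angles in degrees, forces in N, time in s.
With the tool pointing down it reaches from about 350 to 850 mm from the base axis. Payload 8.1 kg.
Tool frame: the origin (TCP) lies at the very end of the fingers, on their centre line; the grasp point (between the pads) lies 19 mm behind it (r.grip_depth is the distance from the TCP to the grasp point, in mm); y points along the fingers, z is the direction in which the jaws open and shut, and the axes are right-handed (so a half turn about y gives the same grasp; the last joint's range is limited). The gripper opens to 85 mm and grips with 20 to 120 N. Pads are 22 mm wide; open, the fingers measure 114 mm over their backs; the gripper's body (76 mm by 85 mm) begins 54 mm behind the grasp point. The pads swing forward as they close: fully open they stand 13 mm farther back than shut.
Start: joints at [-73.763, 7.471, 85.268, -0, 87.261, -4.893], TCP at [216.318, -559.653, 231.292] pointing down, gripper open.
Joint ranges: [-169.43, 169.43], [-51.17, 129.36], [1.28, 143.12], [-76.62, 256.62], [0, 156.53], [-152.29, 152.29]. Speed limits (degrees/s): [136.94, 136.94, 159.86, 180, 180, 180].

## Interface

Orientations are given as [roll, pitch, yaw] about the fixed x, y, z axes, in that order (R = Rz(yaw) Ry(pitch) Rx(roll)).
In Python, from bench import readout, eyes, r gives the robot as it stands. The module is installed in compiled form; this text tells all that it offers.
- The arm moves only by the tool move_arm, never from a script. Its argument "motion" is text: rows parted by semicolons, each of 6 numbers parted by spaces: the shift along the world's x, y, z in cm, then the turn, a rotation vector about the world's x, y, z in degrees. A call has 1 to 10 rows; each row is the pose to reach, as a shift and turn from the pose commanded when the call began; what a row does not reach only later rows make up. A row lasts 1/12 s, in which the tool goes at most 41.7 mm and 7.16 degrees, less where a joint would pass 70% of its speed; a pose out of reach is approached as far as the arm can. A call with a gripper value outside its range is refused whole. "fingers" is the finger opening in cm, from 0 to 8.54, set as the call begins (left out, the last holds). The fingers move at their own pace and stop on an object; "squeeze" is the grip in N (left out, the last holds). Time passes only in rows, so rows that repeat a pose let the fingers close. It gives the time, the measured TCP pose, the force and the opening at its end, in the units of the state.
- readout.sense(): the state, without advancing time (a new reading comes with each control period).
- eyes.snapshot(name): name is "scene" or "top" or "wrist"; returns a dict with "image" (420x560x3 uint8, blue, green, red), "fx", "fy", "cx", "cy" (pixels), "dist_coeffs" ([k1, k2, p1, p2, k3] as OpenCV has them; the pictures are not rectified), "world_to_cam" (4x4, takes a point from world to camera coordinates). Camera axes: x right, y down, z forward; pixel columns grow to the right and rows downward; lengths in mm; the calibration is good to about 2 mm. A picture is of the moment at which its call begins. There is no depth.
- r.hand_in(): hands the job in, once; it reports no verdict.
The state is a dict: "time": time; "joint_pos": joint angles; "qd": joint speeds; "joint_efforts": joint torques, N m; "tool_pos": TCP position; "tcp_rot": TCP orientation; "ft_force": force on the tool from outside, world axes, zero at the start; "wrist_torque": the same for the moment, N m; "finger_gap": finger opening in mm.
Only numpy, scipy, OpenCV 4.12 (cv2) and the standard library are available. Lean on these libraries where they do the work, as an engineer would, in place of code of your own. Each camera call takes 0.05 s, during which the arm holds its last target. There are 200 camera calls.

## Task

Pick the oil-debris slide (the one with the small notch cut in a corner; the others in the wire rack are plain cover plates) out of the rack by its frosted end, which the notch marks, keeping the fingers off its clear part. Hold it up to the microscope with the label side up towards the lens: the filter patch centred and square to the lens at its 110 mm working distance, the long edges level and the notched edge uppermost. Do not touch the microscope or disturb the other things, and finish still holding the slide there, steady, in the gripper.

Things in the scene. Friction and masses are not known exactly. Their poses are not given: they have to be found in the camera images.
- slide: Oil-debris slide: rigid plate 76 long, 50 high, 8 mm thick, about 37 g, standing on a long edge in the rack, notch up, either way round. Origin: middle of the lower long edge. x along it to the frosted end, z up as it stands, y out of the label face. With the label face towards you and the notch uppermost the frosted end is on your left.
- grip (a point): Where to take the slide: mid-thickness of the frosted end, at x = 23, z = 40 mm in its frame (10 mm below the top edge). The frosted end (matt, opaque pale grey) is x = 8 to 38 mm over the full height and 8 mm thickness; a small paper label is on its y = +4 mm face, low down (z = 3 to 19 mm).
- notch (a point): Inner corner of the small notch, mid-thickness, at x = 29, z = 41 mm in the slide's frame: a 9 x 9 mm square is cut from the upper outer corner of the frosted end (x = 29 to 38, z = 41 to 50 mm). No other plate has a notch.
- window: The clear part of the same slide, rigidly one with it and in the same frame (same origin and axes): x = -38 to 8 mm, full height and thickness. Not to be touched by the fingers.
- patch (a point): Centre of the round white 37 mm filter patch, on the label-side face of the clear part: at x = -15, y = 4, z = 25 mm in the slide's frame.
- rack: Black plastic drip tray 104 x 166 mm, rim 8 mm high, fixed to the bench at almost any yaw; origin centre of its underside. Three places along its y at -46, 0, 46 mm, one plate in each, length along the tray's x, foot on the floor at z = 4 mm, between wire hoops 7 mm each side of its middle (60 mm long, 3 mm thick, tops at z = 19.5 mm). The slide may be in any place; its x points along the tray's x.
- cover_a: Plain clear cover plate, 76 x 50 x 8 mm, no notch, no frosted end, standing in another place of the rack; origin middle of its lower long edge. To be left where it is.
- cover_b: Second plain clear cover plate, the same as the first. To be left where it is.
- scope: Stereo inspection microscope, white base 200 x 160 x 16 mm with a steel post, fixed to the bench. Origin on the bench straight below the focus point; x points level from there to the post (at x = 205 mm), z up; base from x = 50 to 250 mm, inclined head on the post above it. Not to be touched.
- head: The microscope's inclined head. Origin: centre of the lens front (lower face of the black ring light, 64 mm across). z is the optical axis, from the lens up to the eyepieces, 45 degrees from vertical, leaning away from the robot; y is level, the base's y; x points down and away. It reaches from z = 0 to 168 mm and 57 mm to each side in y.
- focus (a point): The focus point: on the optical axis 110 mm in front of the lens (z = -110 mm in the head's frame), 190 mm above the bench. The patch belongs here, label face towards the lens.
- piston: Engine piston standing crown down on the bench, 91 mm diameter, 60 mm high; origin centre of its underside. To be left alone.
- sample_bottle: Amber oil-sample jar, 44 mm diameter, 85 mm high; origin centre of its underside. To be left alone.
There are look-alikes about, which are no part of the job. Leave any brown or orange look-alike of the slide alone.

How it is judged (in metres and radians):
On the way:
1. the slide is drawn up clear of the rack, gripped by its frosted end (z of slide in the frame of rack above 0.03 m and contact force between the fingers and slide above 0.5 N and contact force between slide and rack below 0.1 N), for 0.2 s.
At the end, for the whole second after the job is handed in: Held still by the frosted end only, touching neither scope nor rack: patch within 15 mm of the focus, label up and within 0.25 rad of square to the lens, long edges within 0.25 rad of level, notched edge uppermost, slide above 100 mm; other things within 15 mm of their places (distance between patch and focus below 0.015 m and angle between the y axis of slide and the z axis of head, either way round below 0.25 rad and angle between slide's own y axis and vertical below 1.2 rad and angle between the x axis of slide and the y axis of head, either way round below 0.25 rad and angle between slide's own z axis and vertical below 1.2 rad and height (world z) of slide above 0.1 m and contact force between the fingers and slide above 0.5 N and contact force between the fingers and window below 0.5 N and contact force between slide and scope below 0.1 N and contact force between slide and rack below 0.1 N and linear speed of slide below 0.03 m/s and distance of each of cover_a, cover_b, piston, sample_bottle from where it was at the start of the episode below 0.015 m); the arm keeps its last pose, push and grip.
It fails at once if the fingers press on the slide's clear part (contact force between the fingers and window above 0.5 N).
It fails at once if the microscope is bumped (contact force between any of the arm, the fingers, slide and scope above 1 N).
It fails at once if a cover plate, the piston or the jar is disturbed (distance of any of cover_a, cover_b, piston, sample_bottle from where it was at the start of the episode above 0.015 m).
It also fails if it takes over 40 s, if anything falls off the work surface, if the arm or the gripper's body presses on something with over 40 N, if the wrist force passes 120 N, or if a joint passes its speed limit or range.

## Working session

There is one attempt and no reset: what is moved stays moved. The work goes in short steps, Python scripts to look and compute and a tool call to move; the robot and the scene stay as the last step left them, time stands still between calls to the robot, and variables do not carry over. Pictures are saved under pics/ and viewed, about 8 in all and at most 12, crops included, and the job is handed in when it is done.

Besides the shell and the picture viewer there is one more tool, called after "Request:" by a JSON object that holds its "op" and its "data", one argument or row to a line. move_arm: Moves the arm, as the interface text tells. Its arguments: {"type":"object","properties":{"motion":{"type":"string"},"fingers":{"type":"number"},"squeeze":{"type":"number"}},"required":["motion"]}

```bash
mkdir -p pics; cat > h.py <<'E'
import numpy as np, cv2, sys
from bench import readout, eyes, r
from scipy.spatial.transform import Rotation as Ro
def snap(n,f):
    s=eyes.snapshot(n); cv2.imwrite('pics/'+f,s['image']); return s
def K(s): return np.array([[s['fx'],0,s['cx']],[0,s['fy'],s['cy']],[0,0,1.]])
def ray(s,uv):
    p=cv2.undistortPoints(np.array([[uv]],float),K(s),np.array(s['dist_coeffs']))[0,0]
    M=np.array(s['world_to_cam']);R=M[:3,:3];t=M[:3,3]
    return -R.T@t, R.T@np.array([p[0],p[1],1])
def onz(s,uv,z):
    o,d=ray(s,uv); return o+d*(z-o[2])/d[2]
def tri(obs):
    A=np.zeros((3,3));b=np.zeros(3)
    for s,uv in obs:
        o,d=ray(s,uv);d=d/np.linalg.norm(d);P=np.eye(3)-np.outer(d,d);A+=P;b+=P@o
    x=np.linalg.solve(A,b)
    return x
def proj(s,X):
    M=np.array(s['world_to_cam']);
    return cv2.projectPoints(np.array(X,float).reshape(-1,1,3),cv2.Rodrigues(M[:3,:3])[0],M[:3,3],K(s),np.array(s['dist_coeffs']))[0][:,0]
E
python3 - <<'E'
from h import *
import pickle
a=snap('scene','s1.png');b=snap('top','t1.png');c=snap('wrist','w1.png')
pickle.dump((a,b,c),open('s.pkl','wb'))
for s in(a,b,c):
    M=np.array(s['world_to_cam']);print(s['fx'],s['dist_coeffs'],-M[:3,:3].T@M[:3,3],M[2,:3])
print(readout.sense())
E
```

```text
410.0731535528029 [0.02132327 0.         0.         0.         0.        ] [1206.59199844  -75.07397138 1024.04319435] [-0.60795651  0.06202334 -0.79154405]
452.8099943947459 [0.00388893 0.         0.         0.         0.        ] [ 316.16163992  -30.93098998 1192.1873939 ] [ 0.20024022  0.01800953 -0.97958129]
319.2851399125149 [-0.00862153  0.          0.          0.          0.        ] [ 295.27111213 -528.56800187  372.43652323] [-0.3054938  -0.1163596  -0.94505766]
{'time': 0.15, 'joint_pos': array([-7.37625574e+01,  7.50613904e+00,  8.53137716e+01, -2.18631548e-04,
        8.72585469e+01, -4.89376864e+00]), 'qd': array([ 0.00072361, -0.10529746, -0.17006109, -0.03652448,  0.01041842,
        0.03549905]), 'joint_efforts': array([ 1.33472739e-03, -5.70063043e+01, -5.01158559e+01, -1.26085392e-04,
        9.62853053e-03, -1.19313080e-05]), 'tool_pos': array([ 216.20504987, -559.26992862,  230.48652612]), 'tcp_rot': array([-9.00781902e+01,  6.47553023e-03, -1.58868783e+02]), 'ft_force': array([ 0.22769198, -0.22822713,  0.17340648]), 'wrist_torque': array([-0.0395955 , -0.01235955,  0.02392156]), 'finger_gap': 85.09894569739062}
```

View pics/s1.png

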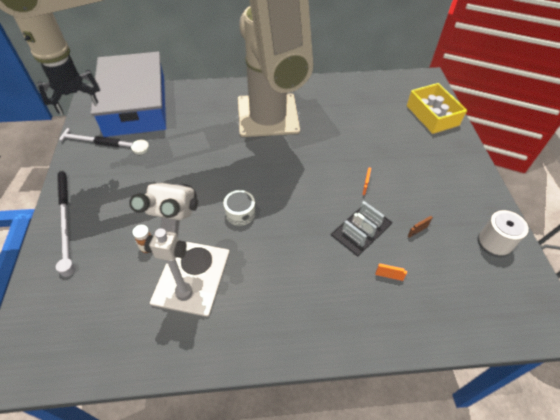

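View pics/t1.png

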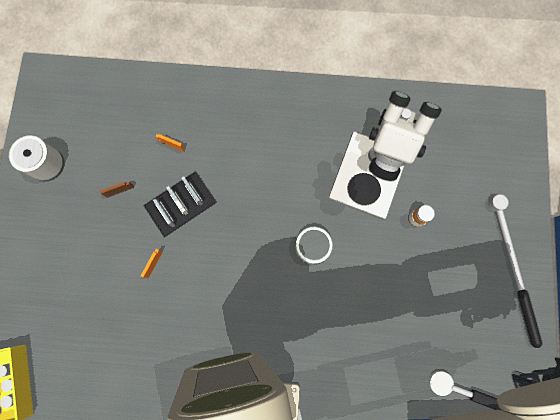

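The scene view shows the rack at about (362,227) and the microscope at (185,250). In the top view the rack is at (180,204), the microscope base at (368,175), the piston at (314,245) and the jar at (422,215). There are orange and brown look-alikes around the rack at (118,188), (170,142) and (152,263). I'll enlarge the rack in both views.

```bash
python3 - <<'E'
import cv2,numpy as np
a=cv2.imread('pics/s1.png')[190:262,322:402];b=cv2.imread('pics/t1.png')[162:242,136:224]
f=lambda i:cv2.resize(i,(400,360) if i is a else (396,360),interpolation=cv2.INTER_CUBIC)
c=cv2.imread('pics/t1.png')[80:230,315:445]
cv2.imwrite('pics/c1.png',np.hstack([f(a),f(b)]))
# base quad of microscope, tray quad
from h import *; import pickle
S=pickle.load(open('s.pkl','rb'));s=S[1];im=s['image']
g=im.max(2).astype(int);sat=g-im.min(2)
m=((g<60)).astype(np.uint8);m[:160]=0;m[245:]=0;m[:,:135]=0;m[:,225:]=0
m=cv2.morphologyEx(m,cv2.MORPH_CLOSE,np.ones((9,9)))
ct=max(cv2.findContours(m,0,2)[0],key=cv2.contourArea);q=cv2.boxPoints(cv2.minAreaRect(ct));print(q)
P=[onz(s,u,8) for u in q];print(np.round(P,1),np.linalg.norm(P[0]-P[1]),np.linalg.norm(P[1]-P[2]))
m=((im.min(2)>200)).astype(np.uint8);m[:125]=0;m[225:]=0;m[:,:320]=0;m[:,410:]=0
m=cv2.morphologyEx(m,cv2.MORPH_OPEN,np.ones((2,2)))
ct=max(cv2.findContours(m,0,2)[0],key=cv2.contourArea)
print(cv2.approxPolyDP(ct,3,True)[:,0].tolist())
# disc on base
m=((g<50)).astype(np.uint8);m[:165]=0;m[215:]=0;m[:,:340]=0;m[:,:][:,388:]=0
ct=max(cv2.findContours(m,0,2)[0],key=cv2.contourArea);print('disc',cv2.fitEllipse(ct), onz(s,cv2.fitEllipse(ct)[0],16))
E
```

```text
[[143.11635 205.26941]
 [194.60286 170.57199]
 [215.68932 201.86154]
 [164.2028  236.55896]]
[[525.3 340.2   8. ]
 [631.4 214.1   8. ]
 [549.7 148.1   8. ]
 [446.3 273.4   8. ]] 164.7451382222349 105.08120840398436
[[355, 133], [331, 198], [386, 218], [401, 175], [394, 183], [378, 179], [382, 194], [375, 204], [362, 207], [354, 203], [347, 193], [349, 181], [357, 174], [370, 174], [357, 166], [362, 152]]
disc ((379.1183166503906, 171.91763305664062), (8.608743667602539, 25.161727905273438), 118.90919494628906) [ 664.23726289 -282.62065618   16.        ]
```

View pics/c1.png

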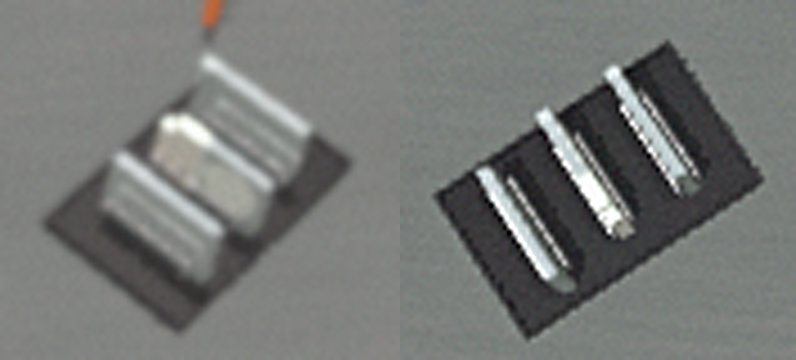

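Candidates in the crop: left plate (bottom in scene, crop 160,215), middle (scene crop 210,165) and right (255,110). Only the middle one has the matt pale-grey end with the corner cut (scene crop 165–200,130), so the middle plate is the slide. Its frosted end points towards the robot, so slide x is approximately (-0.77,-0.64). Orange and brown things are ignored. Next I'll measure the scope base.

```bash
python3 - <<'E'
from h import *; import pickle
S=pickle.load(open('s.pkl','rb'))
def fitrect(s,box,z,cond,L,W,k=3):
    im=s['image'];m=cond(im).astype(np.uint8);x0,x1,y0,y1=box
    mm=np.zeros_like(m);mm[y0:y1,x0:x1]=m[y0:y1,x0:x1]
    mm=cv2.morphologyEx(mm,cv2.MORPH_CLOSE,np.ones((k,k)))
    ct=max(cv2.findContours(mm,0,2)[0],key=cv2.contourArea)
    P=np.array([onz(s,u,z)[:2] for u in ct[:,0].astype(float)],np.float32)
    R=cv2.minAreaRect(P); return R,cv2.boxPoints(R)
w=lambda im:im.min(2)>185
d=lambda im:im.max(2)<60
for n,s,box in(('top',S[1],(320,410,125,225)),('scene',S[0],(140,235,235,320))):
    print(n,'base',*fitrect(s,box,16,w,200,160))
for n,s,box in(('top',S[1],(135,225,160,245)),('scene',S[0],(322,402,190,262))):
    print(n,'tray',*fitrect(s,box,8,d,0,0,9))
# top-edge of middle slide endpoints from crop, both views
c=cv2.imread('pics/s1.png')
o=cv2.resize(c[195:330,115:250],(540,540),interpolation=cv2.INTER_CUBIC)
t=cv2.resize(cv2.imread('pics/t1.png')[85:225,320:445],(482,540),interpolation=cv2.INTER_CUBIC)
cv2.imwrite('pics/c2.png',cv2.resize(np.hstack([o,t]),None,fx=.78,fy=.78,interpolation=cv2.INTER_AREA))
E
```

```text
top base ((689.491455078125, -271.2686767578125), (168.74974060058594, 270.7098388671875), 73.19261932373047) [[ 535.5212  -312.9007 ]
 [ 794.66693 -391.17783]
 [ 843.46173 -229.63666]
 [ 584.316   -151.35953]]
scene base ((660.7471923828125, -255.75563049316406), (159.88287353515625, 200.3529052734375), 73.4466552734375) [[ 541.9466  -303.84283]
 [ 733.9959  -360.92493]
 [ 779.5478  -207.66843]
 [ 587.4985  -150.58633]]
top tray ((537.9703369140625, 243.91433715820312), (103.89344787597656, 163.85801696777344), 39.518314361572266) [[445.76407 274.06113]
 [550.031   147.65756]
 [630.17664 213.76755]
 [525.90967 340.1711 ]]
scene tray ((587.0077514648438, 209.80596923828125), (73.44409942626953, 14.783421516418457), 39.60063552856445) [[554.00146 192.0935 ]
 [563.4249  180.70279]
 [620.01404 227.51843]
 [610.5906  238.90915]]
```

View pics/c2.png

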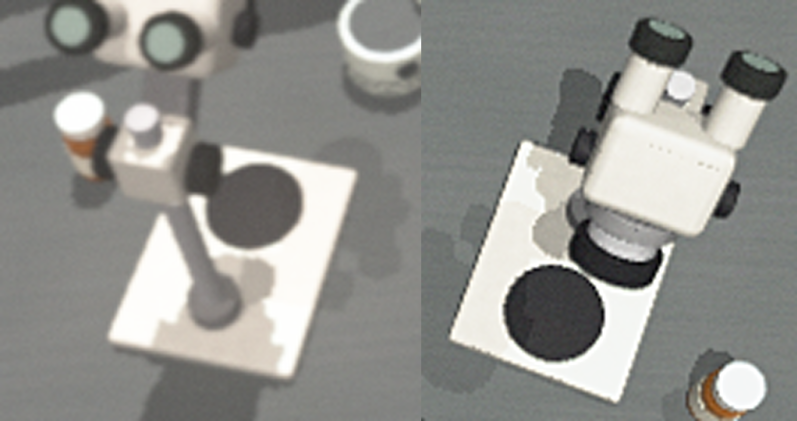

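Scope base from the scene view: 160×200 mm fit, centre (661,-256), x-axis yaw -16.6°, so the focus is at about (517,-213,190). Tray centre is (538,244), and slide yaw is -140.5°. Setting out over the waypoint (420,-250,400).

Request:
{"op": "move_arm", "data": {
  "motion": "4 6 4 0 0 2;8 12 8 0 0 4;12 18 12 0 0 6;16 24 15 0 0 8;20 31 17 0 0 10;20 31 17 0 0 10;20 31 17 0 0 10;20 31 17 0 0 10;20 31 17 0 0 10;20 31 17 0 0 10",
  "fingers": 3.2,
  "squeeze": 40
}}

```text
time: 0.98
tool_pos: [417.4, -247.1, 402.8]
tcp_rot: [-89.9, 0.1, -148.8]
ft_force: [0.7, -1.1, 1.0]
finger_gap: 32.0
```

Request:
{"op": "move_arm", "data": {
  "motion": "2 4 0 0 0 1;4 8 0 0 0 2;5 12 0 0 0 3;6 16 0 0 0 4;8 20 0 0 0 6;9 24 -2 0 0 8;10 28 -4 0 0 8.4;10.4 32 -6 0 0 8.4;10.4 36 -8 0 0 8.4;10.4 40 -10 0 0 8.4"
}}

```text
time: 1.82
tool_pos: [519.8, 130.2, 311.0]
tcp_rot: [-90.0, -0.0, -140.5]
ft_force: [2.1, -0.8, 0.1]
finger_gap: 31.8
```

Request:
{"op": "move_arm", "data": {
  "motion": "0 4 -3 0 0 0;0 7.9 -6 0 0 0;0 7.9 -9 0 0 0;0 7.9 -12 0 0 0;0 7.9 -15 0 0 0;0 7.9 -15 0 0 0;0 7.9 -15 0 0 0"
}}

```text
time: 2.4
tool_pos: [518.3, 206.9, 160.5]
tcp_rot: [-90.1, -0.3, -140.5]
ft_force: [0.2, -0.3, 0.2]
finger_gap: 31.9
```

```bash
python3 - <<'E'
from h import *; import pickle
w=snap('wrist','w2.png');t=snap('top','t2.png');pickle.dump((w,t),open('s2.pkl','wb'))
st=readout.sense();print(st['time'],st['tool_pos'],st['tcp_rot'],st['joint_pos'])
sx=np.array([-.7715,-.636,0]);sy=np.array([.636,-.7715,0]);O=np.array([538,244,4.])
im=w['image'].copy()
for x,y,z in[(38,4,41),(38,-4,41),(29,4,50),(29,-4,50),(8,4,50),(8,-4,50),(-38,4,50),(-38,-4,50)]:
    p=proj(w,O+x*sx+y*sy+z*np.array([0,0,1]))[0];print((x,y,z),p.round(1));cv2.circle(im,tuple(int(v) for v in p),2,(0,0,255),-1)
cv2.imwrite('pics/w2a.png',im)
# ring check in original top view
S=pickle.load(open('s.pkl','rb'));a=np.array([.9585,-.285,0]);F=np.array([516.9,-213,190])
L=F+110*.7071*(a+[0,0,1]);print('lens px top',proj(S[1],L))
E
```

```text
2.5 [521.19206664 207.39028358 164.64543688] [-8.99412925e+01  1.39515746e-01 -1.40494455e+02] [1.64609826e+01 3.63652373e+00 9.63904581e+01 5.99694361e-04
 7.98216549e+01 6.69554037e+01]
(38, 4, 41) [261.6 200.9]
(38, -4, 41) [252.2 200.9]
(29, 4, 50) [261.  193.9]
(29, -4, 50) [251.1 193.9]
(8, 4, 50) [260.6 168.5]
(8, -4, 50) [250.5 168.4]
(-38, 4, 50) [259.7 107.6]
(-38, -4, 50) [248.9 107.6]
lens px top [[382.19017604 171.35937718]]
```

View pics/w2a.png

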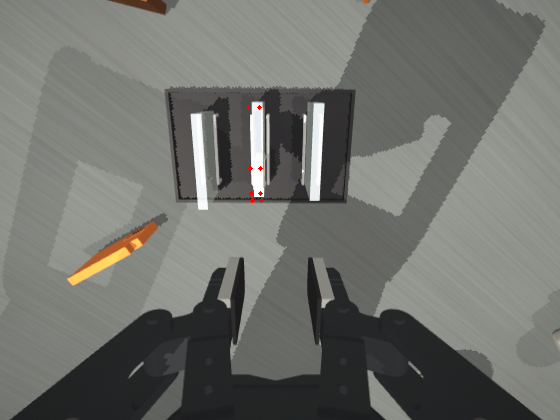

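The wrist view shows the tray from (167,90) to (355,202), with the slide in the middle place, top edge from about (258,101) to (257,198). The predicted points (red) sit within a few px. I'll enlarge to pin its shift along x and confirm the notch.

```bash
python3 - <<'E'
from h import *; import pickle
w,t=pickle.load(open('s2.pkl','rb'))
im=w['image'];cv2.imwrite('pics/c3.png',cv2.resize(im[90:215,190:330],None,fx=4.8,fy=4.8,interpolation=cv2.INTER_NEAREST))
E
```

```text
(no output)
```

View pics/c3.png

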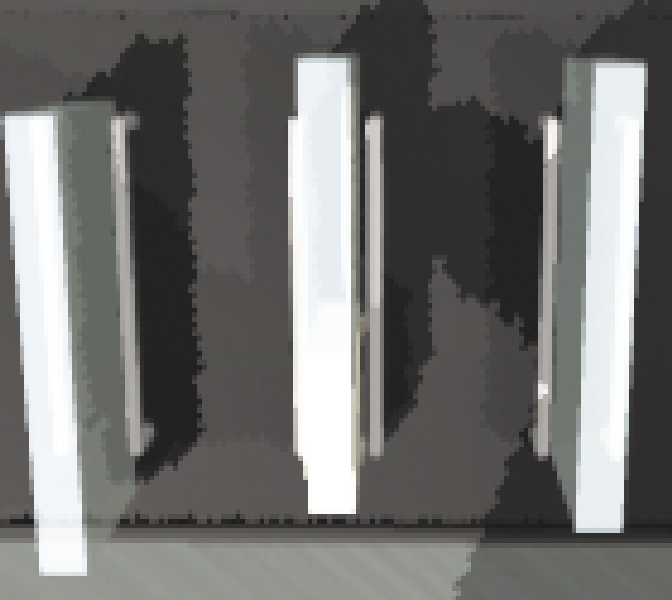

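The crop confirms the notch: the plate's near end narrows and drops at crop (330,500), and the frosted part is opaque white below about y=310. The plate looks about 4 mm towards the window side and about 2 mm to +y of my prediction. I'll check that against the tray rim in the same view.

```bash
python3 - <<'E'
from h import *; import pickle
w,t=pickle.load(open('s2.pkl','rb'))
sx=np.array([-.7715,-.636,0]);sy=np.array([.636,-.7715,0]);O=np.array([538,244,0.]);ez=np.array([0,0,1])
for x in(-52,52):
  for y in(-83,83): print(x,y,proj(w,O+x*sx+y*sy+8*ez).round(1))
g=w['image'].max(2).astype(int)
print('col230 rows',g[82:96,230],'\n',g[190:212,230]);print('row130',g[130,160:178],g[130,340:362])
# slide points back-projected to z=54 / 45
f=lambda P:(np.dot(P-O,sx).round(1),np.dot(P-O,sy).round(1))
for uv,z in[((251.9,101.9),54),((263.3,101.9),54),((254,197),45),((264.5,197),45),((264.5,197),54)]: print(uv,z,f(onz(w,uv,z)))
s=readout.sense();print(s['tool_pos'],s['time'])
E
```

```text
-52 -83 [[161.7  88.8]]
-52 83 [[353.4  88.9]]
52 -83 [[174.1 202.6]]
52 83 [[344.7 202.8]]
col230 rows [149 148 149 149 146 137 100  95  92  89  77  85  85  86] 
 [ 93  94  93  93  94  94  93  80  38  54  89 101 114 141 151 153 154 152
 152 150 149 149]
row130 [134 134 136 136 136 135 133 132 116  96  93  84  38  31  51  82  88  87] [ 49  49  49  49  50  49  40  40  26  44  51  53  81 108 106 107 106 106
 106 107 106 105]
(251.9, 101.9) 54 (np.float64(-42.0), np.float64(-1.7))
(263.3, 101.9) 54 (np.float64(-42.0), np.float64(6.7))
(254, 197) 45 (np.float64(34.5), np.float64(-2.4))
(264.5, 197) 45 (np.float64(34.5), np.float64(6.5))
(264.5, 197) 54 (np.float64(31.6), np.float64(6.9))
[521.19206664 207.39028358 164.64543688] 2.5
```

Request:
{"op": "move_arm", "data": {
  "motion": "0.1 1 -1 0 0 0;0.2 2.2 -3 0 0 0;0.25 2.3 -5.5 0 0 0;0.25 2.3 -8 0 0 0;0.25 2.3 -8 0 0 0;0.25 2.3 -8 0 0 0;0.25 2.3 -8 0 0 0;0.25 2.3 -8 0 0 0"
}}

```text
time: 3.17
tool_pos: [524.4, 230.9, 85.1]
tcp_rot: [-89.9, 0.2, -140.5]
ft_force: [0.3, 0.5, -0.3]
finger_gap: 31.9
```

```bash
python3 - <<'E'
from h import *
w=snap('wrist','w3.png');s=readout.sense();print(s['tool_pos'],s['tcp_rot'],s['time'],s['qd'])
cv2.imwrite('pics/c4.png',w['image'][40:400,100:440])
E
```

```text
[524.27523925 230.82750437  84.91729737] [ -89.91853652    0.21798982 -140.48418775] 3.2167 [-0.0629231   0.15848513  0.50781172  0.03000411 -0.31188576  0.09459364]
```

View pics/c4.png

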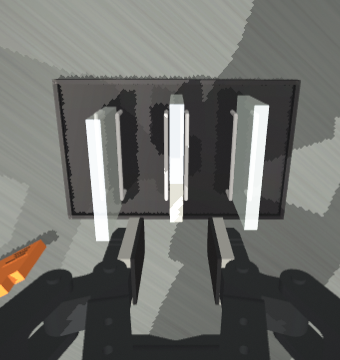

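The slide (crop column 176) is centred between the pads (133 and 218), and the fingers are clear of the cover plates. Descending 60 mm.

Request:
{"op": "move_arm", "data": {
  "motion": "0 0 -1.5 0 0 0;0 0 -3 0 0 0;0 0 -4.5 0 0 0;0 0 -5.4 0 0 0;0 0 -6 0 0 0;0 0 -6 0 0 0;0 0 -6 0 0 0"
}}

```text
time: 3.8
tool_pos: [522.9, 230.4, 23.0]
tcp_rot: [-90.0, 0.0, -140.5]
ft_force: [-0.6, 0.1, 0.4]
finger_gap: 32.0
```

Request:
{"op": "move_arm", "data": {
  "motion": "0 0 0 0 0 0;0 0 0 0 0 0;0 0 0 0 0 0;0 0 0 0 0 0;0 0 0 0 0 0;0 0 0 0 0 0;0 0 0 0 0 0;0 0 0 0 0 0",
  "fingers": 0,
  "squeeze": 40
}}

```text
time: 4.47
tool_pos: [523.4, 230.6, 23.5]
tcp_rot: [-90.0, 0.1, -140.5]
ft_force: [-1.4, -0.1, 6.0]
finger_gap: 6.7
```

```bash
python3 - <<'E'
from h import *
w=snap('wrist','w4.png');s=readout.sense();print(s['tool_pos'],s['tcp_rot'],s['time'],s['finger_gap'],s['ft_force'])
cv2.imwrite('pics/c5.png',cv2.resize(w['image'][100:350,150:400],None,fx=2.2,fy=2.2))
E
```

```text
[523.41950795 230.58339293  23.53062168] [-8.99611927e+01  1.02954632e-01 -1.40469570e+02] 4.5167 7.321775996112445 [-1.64799419 -0.5028091   6.10900121]
```

View pics/c5.png

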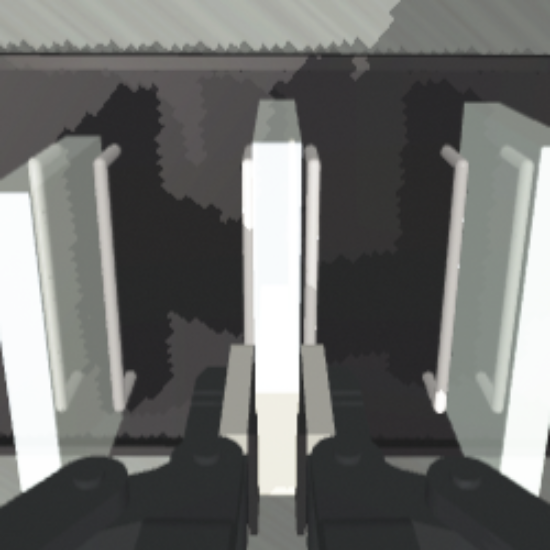

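```bash
python3 - <<'E'
from h import *
s=eyes.snapshot('wrist');q=readout.sense();R=Ro.from_euler('xyz',q['tcp_rot'],degrees=True).as_matrix()
px=lambda u,v:(150+u/2.2,100+v/2.2)
for n,uv,z in[('boundary',px(275,395),54),('far end',px(275,143),54),('notch',px(275,495),54),('padtip L',px(238,345),23.5),('padtip R',px(317,345),23.5),('padtop L',px(238,440),54)]:
    print(n,(R.T@(onz(s,uv,z)-q['tool_pos'])).round(1))
print(q['finger_gap'],q['time'])
E
```

```text
boundary [-15.5 -30.5  -0.3]
far end [-62.  -30.4  -0.3]
notch [  6.7 -30.5  -0.3]
padtip L [-9.5  0.  -8.7]
padtip R [-9.5  0.   9.2]
padtop L [ -5.8 -30.5  -7.2]
7.306688297015317 4.5667
```

Grip check: the frosted/clear boundary lies at tool x = -15.5 mm and the pad edge at about -10, so the fingers are on the frosted end only, with TCP at slide x ≈ 23.5. Lifting.

Request:
{"op": "move_arm", "data": {
  "motion": "0 0 0.5 0 0 0;0 0 1.5 0 0 0;0 0 3 0 0 0;0 0 5 0 0 0;0 0 7.5 0 0 0;0 0 10 0 0 0;0 0 13 0 0 0;0 0 16 0 0 0;0 0 19 0 0 0;0 0 22 0 0 0"
}}

```text
time: 5.4
tool_pos: [522.1, 230.1, 244.6]
tcp_rot: [-90.0, 0.0, -140.5]
ft_force: [0.5, 1.5, 0.3]
finger_gap: 7.1
```

```bash
python3 - <<'E'
from h import *
# target
a=np.array([.9585,-.285,0]);a/=np.linalg.norm(a);ez=np.array([0,0,1.]);y=np.cross(ez,a);c=.5**.5
Rt=np.array([-y,c*(a-ez),c*(a+ez)]).T;print(np.linalg.det(Rt),Ro.from_matrix(Rt).as_euler('xyz',degrees=True))
q=readout.sense();R=Ro.from_euler('xyz',q['tcp_rot'],degrees=True).as_matrix()
print(q['tool_pos'],q['tcp_rot'],q['finger_gap'],q['ft_force'],q['time'],q['joint_pos'])
rv=Ro.from_matrix(Rt@R.T).as_rotvec(degrees=True);print('rotvec',rv,np.linalg.norm(rv))
F=np.array([516.9,-213,190]);T=F+Rt@np.array([38.5,4,-4.]);print('TCP target',T,T-q['tool_pos'])
snap('wrist','w5.png')
E
```

```text
0.9999999999999999 [ -45.            0.         -106.55929792]
[522.13630112 230.13661797 244.5885325 ] [-8.99893608e+01  1.83666259e-02 -1.40470872e+02] 7.0578036299543 [0.47818008 1.45739407 0.34220017] 5.4 [ 1.86400842e+01  2.60306380e+00  8.90387899e+01 -3.39258370e-03
  8.83371933e+01  6.91110554e+01]
rotvec [-25.20640935 -38.02897287  32.12387298] 55.79882673041766
TCP target [ 505.92721059 -249.90322334  184.34314575] [ -16.20909053 -480.0398413   -60.24538675]
```

Request:
{"op": "move_arm", "data": {
  "motion": "-0.5 -2 0 -2 -3.1 2.6;-1.2 -5 0 -4.4 -6.6 5.6;-2 -9 0 -7 -10.6 9;-3 -13 0 -10 -15 12.7;-4 -17 0 -12.7 -19.1 16.2;-5 -21 0 -15.3 -23 19.5;-6 -25 0 -17.9 -27 22.8;-6.5 -29 0 -20.5 -31 26.1;-7 -32 0 -23 -34.8 29.3;-7 -34 0 -25.2 -38 32.1"
}}

```text
time: 6.28
tool_pos: [505.8, -96.0, 202.2]
tcp_rot: [-46.8, -0.2, -107.4]
ft_force: [1.7, 1.6, -0.8]
finger_gap: 7.4
```

```bash
cat > tgt.py <<'E'
from h import *
def tgt(F=np.array([516.9,-213,190])):
    a=np.array([.9585,-.285,0]);a/=np.linalg.norm(a);ez=np.array([0,0,1.]);y=np.cross(ez,a);c=.5**.5
    Rt=np.array([-y,c*(a-ez),c*(a+ez)]).T
    q=readout.sense();R=Ro.from_euler('xyz',q['tcp_rot'],degrees=True).as_matrix()
    print(q['tool_pos'],q['tcp_rot'],q['finger_gap'],q['time'],'J',q['joint_pos'].round(1))
    T=F+Rt@np.array([38.5,5.5,-4.])
    print('to go',T-q['tool_pos'],Ro.from_matrix(Rt@R.T).as_rotvec(degrees=True))
E
python3 - <<'E'
from tgt import *; import pickle
snap('scene','s6.png');tgt()
# refine lens ring from first top picture: dark ring contour
S=pickle.load(open('s.pkl','rb'));s=S[1]
a=np.array([.9585,-.285,0]);y=np.array([.285,.9585,0]);L=np.array([516.9,-213,190])+77.8*(a+[0,0,1]);c=.5**.5
ex=c*(a-np.array([0,0,1]))
th=np.linspace(0,2*np.pi,60)
pts=[L+32*(np.cos(t)*ex+np.sin(t)*y) for t in th]
im=cv2.resize(s['image'][130:220,320:420],None,fx=5,fy=5,interpolation=cv2.INTER_CUBIC)
for p in (proj(s,pts)-[320,130]+.5)*5: cv2.circle(im,tuple(int(v) for v in p),1,(0,0,255),-1)
im2=cv2.imread('pics/s6.png')[150:330,80:290]
cv2.imwrite('pics/c6.png',np.hstack([cv2.resize(im,(420,378)),cv2.resize(im2,(375,378))[:, :375]]))
E
```

```text
[508.46353121 -99.91475236 207.19923058] [ -46.1930224    -0.66206511 -107.01444979] 7.3230872450601 6.3333 J [-15.9 -51.1 142.9  -1.8  44.4   1.6]
to go [  -1.51965103 -150.2907671   -23.916745  ] [ 0.28927362 -1.33337923  0.46202317]
```

View pics/c6.png

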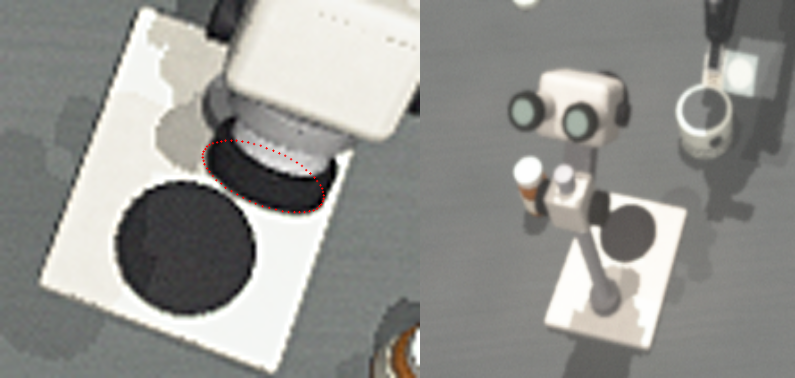

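Left crop: my predicted lens ring (dots) lies on the black ring light to within about 1–2 px, so I'll shift the focus 2 mm towards -y. Right crop: the slide is held up by the gripper near crop (740,75), patch facing up. J2 and J3 are at their range ends here, so I'm moving on to the larger radius of the target.

Request:
{"op": "move_arm", "data": {
  "motion": "0.3 -2 0 0 0 0;0.4 -4.5 0 0 0 0;0.3 -7 0 0 0 0;0.2 -10 0 0 0 0;0 -12.5 0 0 -0.5 0.2;0 -14 0 0 -1 0.4;-0.2 -15.2 0 0 -1.2 0.4;-0.2 -15.2 0 0 -1.2 0.4;-0.2 -15.2 0 0 -1.2 0.4"
}}

```text
time: 7.08
tool_pos: [504.7, -246.8, 206.7]
tcp_rot: [-45.6, 0.4, -107.1]
ft_force: [0.8, -0.2, 0.2]
finger_gap: 7.2
```

```bash
python3 - <<'E'
from tgt import *
tgt(np.array([516,-215,190]))
E
```

```text
[ 504.65979846 -246.80680567  206.71901976] [ -45.56858413    0.35996312 -107.13022771] 7.211535946343135 7.0833 J [-43.1 -38.7 136.8  26.6  43.8 -38.8]
to go [  1.38408172  -5.39871379 -23.43653418] [-0.50928115 -0.43987901  0.56913715]
```

Request:
{"op": "move_arm", "data": {
  "motion": "0.1 -0.2 -0.6 0 0 0;0.1 -0.4 -1.4 -0.2 -0.2 0.2;0.1 -0.5 -2.1 -0.5 -0.4 0.5;0.1 -0.5 -2.3 -0.5 -0.4 0.5;0.1 -0.5 -2.3 -0.5 -0.4 0.5;0.1 -0.5 -2.3 -0.5 -0.4 0.5;0.1 -0.5 -2.3 -0.5 -0.4 0.5;0.1 -0.5 -2.3 -0.5 -0.4 0.5"
}}

```text
time: 7.75
tool_pos: [506.5, -251.2, 184.4]
tcp_rot: [-45.0, -0.1, -106.5]
ft_force: [-0.5, 0.9, 0.4]
finger_gap: 7.4
```

```bash
python3 - <<'E'
from tgt import *; import pickle
tgt(np.array([516,-215,190]))
t=snap('top','t7.png');s=snap('scene','s7.png');w=snap('wrist','w7.png');pickle.dump((s,t,w),open('s7.pkl','wb'))
F=np.array([516,-215,190.]);print(proj(s,F),proj(t,F),proj(w,F))
f=lambda im,p,h:cv2.resize(im[int(p[1])-h:int(p[1])+h,max(0,int(p[0])-h):int(p[0])+h],(390,390),interpolation=cv2.INTER_CUBIC)
cv2.imwrite('pics/c7.png',np.hstack([f(t['image'],proj(t,F)[0],50),cv2.resize(w['image'],(520,390))])[:, :800] if 0 else np.hstack([f(t['image'],proj(t,F)[0],50),cv2.resize(w['image'][:,70:490],(390,390))]))
E
```

```text
[ 506.47640279 -251.2159206   184.44217747] [-4.49593554e+01 -5.18665789e-02 -1.06508428e+02] 7.384164056836246 7.75 J [-43.8 -36.5 138.2  29.9  40.6 -43.6]
to go [-0.43252261 -0.98959886 -1.15969189] [ 0.06128871  0.02420375 -0.05088811]
[[198.14328457 192.44235214]] [[364.19069531 212.32043169]] [[283.27035036 206.86793977]]
```

View pics/c7.png

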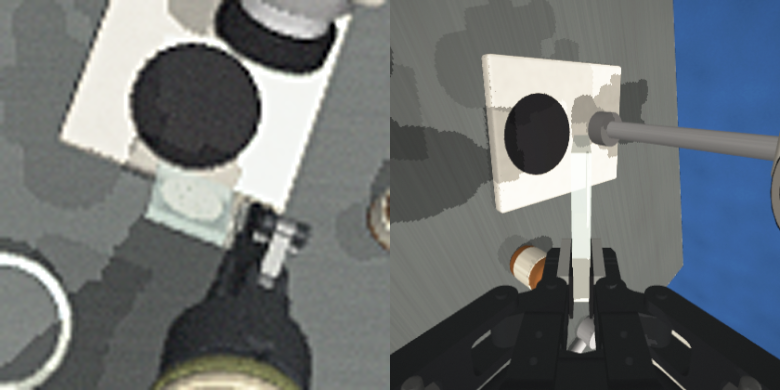

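The top crop shows the white patch at about (190,195), against the projected focus at (195,195). The wrist view shows the slide gripped at the frosted end and clear of the scope. The TCP is within 1.6 mm and 0.1° of the target. I'll settle, check and hand in.

Request:
{"op": "move_arm", "data": {
  "motion": "0 -0.1 -0.1 0 0 0;0 -0.1 -0.1 0 0 0;0 -0.1 -0.1 0 0 0;0 -0.1 -0.1 0 0 0;0 -0.1 -0.1 0 0 0;0 -0.1 -0.1 0 0 0"
}}

```text
time: 8.4
tool_pos: [506.1, -252.3, 182.6]
tcp_rot: [-45.0, -0.0, -106.5]
ft_force: [-0.8, 0.0, 0.2]
finger_gap: 7.5
```

```bash
python3 - <<'E'
from tgt import *
tgt(np.array([516,-215,190]));q=readout.sense();print(np.abs(q['qd']).max(),q['ft_force'])
print(r.hand_in())
E
```

```text
[ 506.06253254 -252.32630283  182.60258851] [-4.50146938e+01 -2.36665696e-02 -1.06539457e+02] 7.461164604298159 8.4 J [-44.  -36.2 138.2  30.1  40.5 -44. ]
to go [-0.01865236  0.12078337  0.67989707] [ 0.01850077 -0.02082632 -0.01983789]
0.06292393588974286 [-0.77014378  0.00475625  0.21773578]
the job is handed in; nothing more can be done
None
```

I took the notched slide from the middle place of the rack by its frosted end and held it label-up at the microscope's focus. I handed the job in at 8.4 s with the slide still in the gripper.

**Last checks:**
- **Position:** the TCP was within 1 mm and 0.1° of the pose I computed. In the top view, taken just before a last 2 mm adjustment, the patch was about 1 px from the projected focus.
- **Grip:** the finger gap was 7.5 mm on the 8 mm plate. The pad edges were about 4–5 mm clear of the window when I gripped.
- **Steadiness:** the arm was still, and the wrist force was below 1 N.

**Limits and disagreements:**
- **Microscope position:** my focus comes from the base outline and the ring light. The top and scene cameras differed by about 3–5 mm on the base, so the patch could be a few millimetres off, against the 15 mm allowed.
- **Slide in the rack:** in the wrist view the slide sat about 4 mm along its length from where I expected, and I corrected for that before gripping.
- **Joint limits:** joints 2 and 3 briefly reached the ends of their ranges on the way, and that move stopped short of its target. They were clear of the limits at the end.
- **Other things:** I did not measure the cover plates, piston or jar again at the end. I saw no sign that any of them was touched.

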